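Snap open the folding reading stand and set the clipboard on it

ROBOT

A 6-joint arm with a two-finger parallel gripper is mounted at the origin on the work surface. World frame = base frame: x ahead of the robot, y to its left, z up, the work surface at z = 0. Lengths are in m, angles in rad, forces in N, time in s.
With the tool pointing down it reaches from about 0.35 to 0.95 m from the base axis. Payload 17.4 kg.
Tool frame: the origin (TCP) lies at the very end of the fingers, on their centre line; the grasp point (between the pads) lies ctrl.tcp_to_grasp behind it (ctrl.tcp_to_grasp is the distance from the TCP to the grasp point, in m); z points along the fingers, y is the line along which they close (so a half turn about z gives the same grasp; the last joint's range is limited). The gripper opens to 93 mm and grips with 3 to 60 N. Pads are 15 mm wide; open, the fingers measure 128 mm over their backs; the gripper's body (75 mm by 188 mm) begins 65 mm behind the grasp point.
Start: joints at [-1.157, 0.116, 1.442, -0, 1.584, -0.038], TCP at [0.295, -0.607, 0.219] pointing down, gripper open.
Joint ranges: [-2.83, 2.83], [-0.83, 2.19], [0.07, 2.5], [-1.14, 4.28], [0.01, 3], [-2.97, 2.97]. Speed limits (rad/s): [1.89, 1.89, 2.22, 3.14, 3.14, 3.14].

INTERFACE

Orientations are given as a rotation vector (axis times angle).
In Python, from plant import status, cams, sign_off, ctrl gives the robot as it stands.
- The arm moves only by the tool apply_moves, never from a script. Its argument "moves" is a list that holds one entry, the list of rows, each a list of 4 numbers: the shift along the tool's x, y, z in units of 0.02 m (1.0 is 0.02 m), then the turn about the tool's z in units of 0.12 rad (1.0 is 0.12 rad). In form: [[[dx, dy, dz, roll], ...]]. A call has 1 to 5 rows; each row shifts and turns the commanded pose from where the row before left it, along the tool's axes as they then stand; what a row does not reach is not made up. A row lasts 1/8 s, in which the tool goes at most 62.5 mm and 10.7 degrees, less where a joint would pass 70% of its speed; a pose out of reach is approached as far as the arm can. A call with a number of a shift or a turn outside -1 to 1 is refused whole. A call with a gripper value outside its range is refused whole. "fingers" is the gripper command: -1 is shut, 1 is fully open, values between are in proportion, set as the call begins (left out, the last holds). The fingers move at their own pace and stop on an object; the grip force is fixed at half the most. Time passes only in rows, so rows that do not move let the fingers close. It gives the time, the measured TCP pose, the force, the opening and the grip force at its end, in the units of the state.
- status.read_state(): the state, without advancing time (a new reading comes with each control period).
- cams.read_camera(name): name is "scene" or "top" or "wrist"; returns a dict with "pixels" (384x512x3 uint8, blue, green, red), "z_map" (384x512 float32, m along the optical axis (not along the pixel's ray), 0 where there is no reading), "fovy" (degrees; the focal length in pixels is half the picture's height over the tangent of half this angle, whatever the lens; pixels are square), "cx", "cy" (the principal point, pixels), "rvec" (rotation vector, rad) and "tvec" (3), from world to camera coordinates, as OpenCV has them. Camera axes: x right, y down, z forward; pixel columns grow to the right and rows downward; lengths in m; the calibration is good to about 2 mm. A picture is of the moment at which its call begins.
- sign_off(): hands the job in; it is judged then, once.
The state is a dict: "clock": time; "joints": joint angles; "qvel": joint speeds; "effort": joint torques, N m; "tool_pos": TCP position; "orientation": TCP orientation; "ft_force": force on the tool from outside, world axes, zero at the start; "torque": the same for the moment, N m; "finger_gap": finger opening in m; "grip_force": force on a finger pad.
Only numpy, scipy, OpenCV 4.12 (cv2) and the standard library are available. Lean on these libraries where they do the work, as an engineer would, in place of code of your own. Each camera call takes 0.05 s, during which the arm holds its last target. There are 200 camera calls.

TASK

Set up the reading stand for the next worker: raise its folded board by the tab at its rear edge until the side stays snap past straight and hold it open on their own. Then take the clipboard out of the file sorter and stand it in the stand's ledge, clip at the top, form facing out, centred and leaning flat back against the board. Leave the folders in the sorter, and do not disturb the hand-sanitiser bottle, the stapler or the carton of mouthpieces.

Things in the scene. Friction and masses are not known exactly. Their poses are not given: they have to be found in the camera images.
- stand: Folding reading stand, grey steel, fixed to the desk on rubber feet. Origin: on the desk under the middle of the hinge line, which is 40 mm up. x: to the stand's front (reader's side), y: along the hinge. Frame 201 mm wide, x from +18 to -141 mm; between its side rails (y within 90 mm) it is open to the desk behind x = -42 mm, but for the stays' cross bar (x -49 mm, 22 mm up).
- board (a joint): Hinge of the tilting board, rad: 0 folded flat, 1.22 highest, 1.21 open and locked (leaning back to its rear). Board 188 mm wide, 5 mm thick (hinge at mid-thickness), 135 mm from hinge to rear edge plus tab. A spring and its weight pull it down: raising takes 4 to 5 N at the tab; let go too early it falls shut. Pushed up fully against its stop and then let go, the stays snap and hold it.
- stay (a joint): Hinge of the lower side stays (steel bars, one each side, joined by a cross bar at the knee), rad: 0 folded, 0.97 lower and upper stays in one line, 1.066 snapped past straight against the stop: the board is then locked open until the cross bar is pushed forward. A light spring throws the stays past straight once the board is within about 0.01 rad of its highest.
- tab (a point): Middle of the lower rear edge of the board's tab. The tab is 110 mm wide (y), 5 mm thick, reaches 156 mm from the hinge and overhangs the frame's rear end by 15 mm; folded, its underside is 37.5 mm above the desk with nothing beneath. Axes turn with the board: folded they are the stand's; open, -x runs up the board and z out of its face.
- ledge (a point): Middle of the inside corner between the board's face and the ledge at its hinge end (1 mm behind the hinge line, 2.5 mm off the board's mid-plane): the back of the clipboard's lower edge belongs here. The ledge stands 28 mm out from the face; its channel is 25 mm deep and its lip 10 mm high. Axes as tab.
- clipboard: Brown hardboard clipboard with a paper form, 150 mm wide (y), 200 mm high (z), 6 mm thick (x), about 0.22 kg, standing in one of the sorter's three slots, perhaps leaning a few degrees. Told from the folders by its height and clip. Origin: centre of its lower edge, mid-thickness; z up the board, x out of the form side, which starts facing away from the robot.
- clip (a point): Middle of clip and board together at the steel clip on top of the clipboard: 180 mm above the lower edge, 4.5 mm in front of the clipboard's mid-plane. The clip is 90 mm wide, 40 mm high (to the top edge) and stands 9 mm out from the form side: 15 mm thick with the board. Axes as the clipboard.
- clipboard_foot (a point): Same point as the clipboard's origin: centre of its lower edge (mid-thickness).
- sorter: File sorter of dark sheet steel, fixed to the desk: floor 90 x 150 mm, 4 mm thick, and four upright walls 3 mm thick across x, 90 mm high, 22 mm apart, making three slots 19 mm wide. Origin: centre of its underside; x across the slots, y along them.
- folder_a: Black hard-covered folder 13 x 140 x 115 mm standing in a slot of the sorter, to be left there. Origin: centre of its underside.
- folder_b: Cardboard-coloured hard-covered folder 13 x 140 x 115 mm standing in a slot of the sorter, to be left there. Origin: centre of its underside.
- sanitiser: Hand-sanitiser pump bottle, 66 mm across and 151 mm high, standing behind one rear corner of the stand. Origin: centre of its underside.
- stapler: Stapler 120 mm long (x), 34 mm wide, 42 mm high, lying behind the other rear corner of the stand. Origin: centre of its underside.
- carton: Open cardboard carton of paper mouthpiece tubes, 150 x 120 mm, its flaps standing up to 135 mm above the desk and leaning 15 mm outward at both ends (x). Origin: centre of its underside.
Mind the look-alikes: they are no part of the job. What is shaped like the clipboard but green or pink is not meant.

How it is judged:
On the way:
1. the stand's board is up, its stays are snapped past straight, and it stands so with nothing of the robot touching it (value of joint board above 1.15 rad and value of joint stay above 1 rad and contact force between each of the fingers, the arm and stand below 0.1 N), for 0.3 s.
At the end, for the whole second after the job is handed in: Board beyond 1.15 rad, stays beyond 1.0 rad; clipboard released and at rest in the ledge's channel, lower edge within 12 mm of the ledge and 35 mm of its middle, clip at the top, form facing out, within 7 degrees of flat and square against the board (value of joint board above 1.15 rad and value of joint stay above 1 rad and x of clipboard_foot in the frame of ledge between -0.012 and 0.012 m and y of clipboard_foot in the frame of ledge between -0.035 and 0.035 m and z of clipboard_foot in the frame of ledge between -0.002 and 0.022 m and x of clip in the frame of ledge below -0.165 m and z of clip in the frame of ledge above 0.004 m and angle between the z axis of clipboard and the x axis of ledge, either way round below 0.12 rad and angle between the x axis of clipboard and the z axis of ledge, either way round below 0.12 rad and linear speed of clipboard below 0.02 m/s and angular speed of clipboard below 0.1 rad/s); the robot touches nothing.
It fails at once if the sanitiser bottle, stapler or carton is shifted by more than 30 mm or the bottle is tipped (distance of any of sanitiser, stapler, carton from where it was at the start of the episode above 0.03 m or angle between sanitiser's own z axis and vertical above 0.5 rad).
It fails at once if a folder leaves its slot in the sorter (distance of any of folder_a, folder_b from where it was at the start of the episode above 0.04 m).
It fails at once if the clipboard falls over (angle between clipboard's own z axis and vertical above 0.9 rad).
It also fails if it takes over 64 s, if anything falls off the work surface, if the arm or the gripper's body presses on something with over 40 N, if the wrist force passes 120 N, or if a joint passes its speed limit or range.

## Working session

There is one attempt and no reset: what is moved stays moved. The work goes in short steps, Python scripts to look and compute and a tool call to move; the robot and the scene stay as the last step left them, time stands still between calls to the robot, and variables do not carry over. Pictures are saved under pics/ and viewed, at most 10 in all, crops included, and the job is handed in when it is done.

Besides the shell and the picture viewer there is one more tool, called after ">>>" in YAML: its name, and indented under it one key for each argument. apply_moves: Moves the arm, as the interface text tells. Its arguments: {"type":"object","properties":{"moves":{"type":"array"},"fingers":{"type":"number"}},"required":["moves"]}

```bash
ls; mkdir -p pics
cat > h.py <<'E'
import numpy as np, cv2
from plant import status, cams, sign_off, ctrl
def cam(n):
    c=cams.read_camera(n); h,w=c['z_map'].shape
    f=h/2/np.tan(np.radians(c['fovy'])/2)
    R=cv2.Rodrigues(np.array(c['rvec'],float))[0]; t=np.array(c['tvec'],float).ravel()
    v,u=np.mgrid[:h,:w]; z=c['z_map']
    P=np.stack([(u-c['cx'])/f*z,(v-c['cy'])/f*z,z],-1)
    c['W']=(P-t)@R; c['W'][z==0]=np.nan
    return c
E
python3 - <<'E'
from h import *
for n in ['scene','top']:
    c=cam(n); cv2.imwrite(f'pics/{n}0.png',c['pixels']); np.save(n+'W.npy',c['W']); np.save(n+'I.npy',c['pixels'])
    R=cv2.Rodrigues(np.array(c['rvec'],float))[0]; print(n,-R.T@np.array(c['tvec']).ravel(),c['fovy'])
print(status.read_state(), ctrl.tcp_to_grasp)
a=cv2.imread('pics/scene0.png')
E
```

```text
pics
scene [1.27399966 0.48527411 1.21328133] 50.66748455480058
top [0.3433327  0.09776309 1.02056825] 57.58275919467801
{'clock': 0.1, 'joints': array([-1.15683678e+00,  1.16429433e-01,  1.44217925e+00, -4.61343196e-06,
        1.58401616e+00, -3.78249950e-02]), 'qvel': array([-0.00018387, -0.00084135, -0.00257273,  0.00071172,  0.00222844,
        0.00011756]), 'effort': array([ 2.53696744e-03, -7.22889090e+01, -6.23864365e+01,  7.81043689e-02,
        2.27131904e-02, -7.72118301e-05]), 'tool_pos': array([ 0.29458801, -0.60712162,  0.21799673]), 'orientation': array([-3.06079201e+00, -7.03414510e-01,  3.10146767e-04]), 'ft_force': array([-0.02670402, -0.4871749 ,  0.13338083]), 'torque': array([-0.02213401, -0.05370944, -0.05110097]), 'grip_force': 0.0, 'finger_gap': 0.09278052139013347} 0.0188
```

View pics/scene0.png

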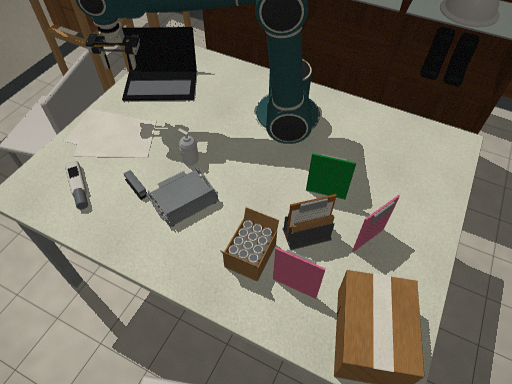

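View pics/top0.png

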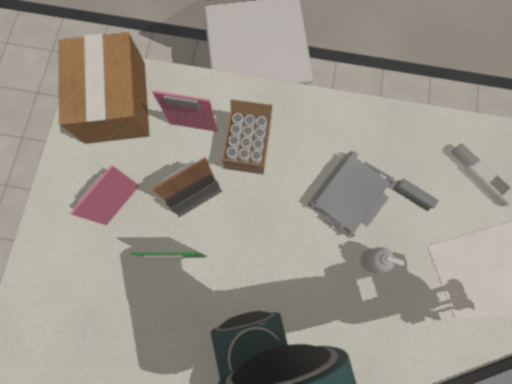

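The scene picture shows the clipboard candidates. Brown with a clip, in the sorter, is at (312,212). Green is at (330,176), and the pinks are at (378,222) and (299,272). I choose the brown one in the sorter. In the top view the stand is at (352,193), its rear facing the bottle (380,260) and the stapler (415,193).

Run:
```python
from h import *
a=np.load('sceneI.npy'); t=np.load('topI.npy')
c1=cv2.resize(t[140:280,295:445],None,fx=2.6,fy=2.6,interpolation=3)
c2=cv2.resize(a[140:280,240:390],None,fx=2.6,fy=2.6,interpolation=3)
c3=cv2.resize(t[145:225,140:230],(390,364),interpolation=3); c4=cv2.resize(a[125:240,110:230],(390,364),interpolation=3)
c3=cv2.resize(c3,(390,230)); c4=cv2.resize(c4,(390,230))
cv2.imwrite('pics/c.png',np.vstack([np.hstack([c1,c2]),np.hstack([c3,c4])]))
W=np.load('topW.npy'); S=np.load('sceneW.npy')
def rect(u0,u1,v0,v1,z0,z1,n,A=W):
    P=A[v0:v1,u0:u1].reshape(-1,3); P=P[(P[:,2]>z0)&(P[:,2]<z1)]
    r=cv2.minAreaRect((P[:,:2]*1000).astype(np.float32)); print(n,len(P),np.round(r[0]),np.round(r[1]),round(r[2],1),'z',np.round(np.percentile(P[:,2],[2,50,98]),3)); print(np.round(cv2.boxPoints(r)).tolist())
rect(305,393,145,240,.02,.10,'stand')
rect(305,393,145,240,.034,.05,'standboard')
rect(360,408,240,275,.03,.2,'sanit')
rect(390,440,175,212,.015,.1,'stapler')
rect(220,275,95,175,.05,.2,'carton')
rect(150,225,155,215,.05,.3,'sorterall')
rect(150,225,155,215,.14,.3,'clipb')
rect(150,225,155,215,.10,.13,'folders')
print(np.round(W[193:194,305:400:6,2],3)); print('desk',np.nanmedian(W[250:300,250:330,2]))
```

```text
stand 3690 [ 606. -145.] [173. 221.] 62.9 z [0.031 0.042 0.071]
[[468.0, -172.0], [665.0, -272.0], [744.0, -119.0], [547.0, -18.0]]
standboard 3178 [ 606. -147.] [168. 221.] 62.4 z [0.038 0.042 0.046]
[[469.0, -171.0], [665.0, -273.0], [742.0, -124.0], [547.0, -22.0]]
sanit 737 [ 430. -225.] [65. 64.] 50.5 z [0.038 0.107 0.152]
[[385.0, -230.0], [434.0, -270.0], [476.0, -220.0], [426.0, -179.0]]
stapler 518 [ 649. -315.] [151.  32.] 66.4 z [0.017 0.041 0.046]
[[604.0, -377.0], [634.0, -390.0], [694.0, -252.0], [664.0, -239.0]]
carton 2764 [703. 183.] [179. 120.] 1.6 z [0.053 0.098 0.133]
[[612.0, 241.0], [616.0, 121.0], [794.0, 126.0], [791.0, 246.0]]
sorterall 1927 [551. 290.] [ 54. 208.] 46.0 z [0.059 0.12  0.205]
[[457.0, 343.0], [607.0, 199.0], [644.0, 237.0], [494.0, 382.0]]
clipb 762 [543. 321.] [ 17. 150.] 42.7 z [0.143 0.19  0.205]
[[486.0, 370.0], [587.0, 260.0], [600.0, 272.0], [498.0, 382.0]]
folders 531 [528. 308.] [ 28. 149.] 42.5 z [0.101 0.117 0.127]
[[468.0, 353.0], [568.0, 244.0], [589.0, 263.0], [488.0, 372.0]]
[[-0.003 -0.002  0.018  0.071  0.038  0.042  0.044  0.039  0.045  0.043
   0.042  0.042  0.043  0.044  0.002  0.002]]
desk -0.0004252139604497099
```

View pics/c.png

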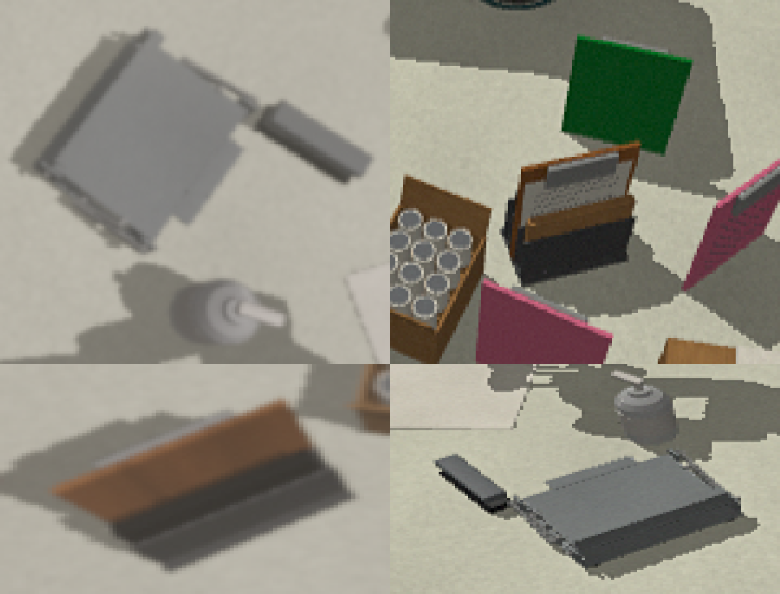

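The crops confirm it: the brown clipboard with its clip stands in the sorter, its back to the robot and the clip on the far side, with the brown and black folders beside it. The stand's tab points right and down in the top view, between the stapler and the bottle. Next I fit the poses properly.

```bash
cat > fit.py <<'E'
from h import *
from scipy.optimize import minimize
W=np.load('topW.npy'); S=np.load('sceneW.npy')
P=np.vstack([W[145:240,300:400].reshape(-1,3),S[165:230,140:225].reshape(-1,3)])
P=P[np.isfinite(P).all(1)]
def loc(p,Q): c,s=np.cos(p[2]),np.sin(p[2]); d=Q[:,:2]-p[:2]; return np.stack([d@[c,s],d@[-s,c]],1)
# grid-based template fit: on-board mask vs height
g=P[(P[:,2]>.034)&(P[:,2]<.052)]; 
o=P[(P[:,2]<.02)]
def cost(p):
    a=loc(p,g); ins=lambda L:(((L[:,0]>-.135)&(L[:,0]<.01)&(abs(L[:,1])<.10))|((L[:,0]>-.156)&(L[:,0]<=-.135)&(abs(L[:,1])<.055)))
    near=(abs(a[:,0]+.07)<.12)&(abs(a[:,1])<.15)
    b=loc(p,o)
    return (~ins(a)).sum()+(ins(b)).sum()*1.0
best=None
for yaw in np.radians([50,56,62,68]):
  for x0 in (.60,.64,.68):
    r=minimize(cost,[x0,-.08,yaw],method='Nelder-Mead',options=dict(initial_simplex=np.array([[x0,-.08,yaw],[x0+.03,-.08,yaw],[x0,-.05,yaw],[x0,-.08,yaw+.1]]),xatol=1e-4))
    if best is None or r.fun<best.fun: best=r
p=best.x; print(best.fun,len(g),p[:2],np.degrees(p[2]))
L=np.c_[loc(p,P),P[:,2]]
l=L[(L[:,2]>.058)&(L[:,2]<.08)&(abs(L[:,1])<.12)&(abs(L[:,0])<.05)]; print('ledge x,y pct',np.percentile(l[:,0],[2,50,98]),np.percentile(l[:,1],[1,99]),np.polyfit(l[:,1],l[:,0],1))
b=L[(L[:,2]>.034)&(L[:,2]<.052)&(abs(L[:,1])<.045)]; print('tab end',np.percentile(b[:,0],[.5,1,2]))
for x0 in(-.148,):
  t=L[(L[:,2]>.034)&(L[:,2]<.052)&(abs(L[:,0]-x0)<.005)&(abs(L[:,1])<.08)]; print('tab y',np.percentile(t[:,1],[1,99]))
for n,R,zz,A in (('san',(360,408,240,275),.06,W),('stap',(385,440,175,212),.025,W)):
  Q=A[R[2]:R[3],R[0]:R[1]].reshape(-1,3);Q=Q[Q[:,2]>zz]; q=loc(p,Q); q=q[q[:,0]<-.1] if n=='stap' else q
  print(n,q.min(0),q.max(0),'zmax',Q[:,2].max())
E
python3 fit.py
python3 - <<'E'
from h import *
W=np.load('topW.npy'); S=np.load('sceneW.npy')
yaw=np.radians(42.7);R=np.array([[np.cos(yaw),-np.sin(yaw)],[np.sin(yaw),np.cos(yaw)]])
for n,A,I,(u0,u1,v0,v1) in (('top',W,np.load('topI.npy'),(145,230,150,220)),('scene',S,np.load('sceneI.npy'),(278,345,185,250))):
  Q=A[v0:v1,u0:u1].reshape(-1,3);C=I[v0:v1,u0:u1].reshape(-1,3); k=Q[:,2]>.03;Q=Q[k];C=C[k]; q=Q[:,:2]@R
  for z in np.arange(.04,.21,.01):
    m=abs(Q[:,2]-z)<.005
    if m.sum()>5: 
      h,e=np.histogram(q[m,0],np.arange(.54,.68,.006)); print(n,round(z,3),m.sum(),h.tolist())
  m=Q[:,2]>.14; print('y range',np.percentile(q[m,1],[1,99]),'zmax',np.percentile(Q[:,2],99.5)); 
  f=np.polyfit(q[m,1],q[m,0],1); print('slope',f)
  f=np.polyfit(Q[m,2],q[m,0],1); print('lean',f)
E
```

```text
688.0 4757 [ 0.64206425 -0.09269894] 61.927518954226066
ledge x,y pct [-0.00890334  0.00253088  0.00996816] [-0.08610831  0.09889013] [0.00158768 0.0018931 ]
tab end [-0.14975641 -0.14806858 -0.14630695]
tab y [-0.04653008  0.05991754]
san [-0.250241    0.09122965] [-0.18405054  0.15683354] zmax 0.15356334972258492
stap [-0.26846678 -0.13004285] [-0.10588357 -0.03295795] zmax 0.05048060246960319
top 0.04 56 [0, 0, 0, 0, 0, 0, 48, 0, 0, 1, 0, 2, 2, 3, 0, 0, 0, 0, 0, 0, 0, 0, 0]
top 0.05 64 [0, 0, 0, 0, 0, 0, 46, 0, 0, 3, 0, 0, 5, 2, 1, 2, 3, 1, 1, 0, 0, 0, 0]
top 0.06 73 [0, 0, 0, 0, 0, 0, 51, 0, 0, 0, 2, 3, 3, 3, 0, 6, 0, 5, 0, 0, 0, 0, 0]
top 0.07 68 [0, 0, 0, 0, 0, 0, 49, 0, 0, 2, 0, 5, 4, 5, 0, 1, 0, 2, 0, 0, 0, 0, 0]
top 0.08 172 [0, 0, 0, 0, 0, 0, 58, 41, 0, 3, 0, 56, 4, 4, 2, 1, 3, 0, 0, 0, 0, 0, 0]
top 0.09 203 [0, 0, 0, 0, 0, 0, 72, 49, 0, 2, 1, 58, 3, 2, 6, 3, 5, 2, 0, 0, 0, 0, 0]
top 0.1 147 [0, 0, 0, 0, 0, 0, 0, 58, 0, 0, 0, 69, 2, 4, 8, 6, 0, 0, 0, 0, 0, 0, 0]
top 0.11 128 [0, 0, 0, 0, 0, 0, 0, 64, 3, 2, 0, 59, 0, 0, 0, 0, 0, 0, 0, 0, 0, 0, 0]
top 0.12 311 [0, 0, 0, 0, 0,
[... 1743 characters left out ...]
, 0, 0, 0, 0, 0, 0, 0, 21, 54, 0, 0, 0, 0, 0, 0, 0, 0, 0, 0]
scene 0.15 66 [0, 0, 0, 0, 0, 0, 0, 0, 0, 0, 0, 17, 49, 0, 0, 0, 0, 0, 0, 0, 0, 0, 0]
scene 0.16 33 [0, 0, 0, 0, 0, 0, 0, 0, 0, 0, 0, 11, 20, 2, 0, 0, 0, 0, 0, 0, 0, 0, 0]
scene 0.17 80 [0, 0, 0, 0, 0, 0, 0, 0, 0, 0, 2, 11, 23, 43, 1, 0, 0, 0, 0, 0, 0, 0, 0]
scene 0.18 75 [0, 0, 0, 0, 0, 0, 0, 0, 0, 0, 0, 15, 15, 45, 0, 0, 0, 0, 0, 0, 0, 0, 0]
scene 0.19 78 [0, 0, 0, 0, 0, 0, 0, 0, 0, 0, 0, 15, 21, 40, 2, 0, 0, 0, 0, 0, 0, 0, 0]
scene 0.2 202 [0, 0, 0, 0, 0, 0, 0, 0, 0, 0, 6, 79, 52, 59, 2, 0, 0, 0, 0, 0, 0, 0, 0]
y range [-0.20758608 -0.05884683] zmax 0.20603794811712248
slope [-0.05148111  0.60899574]
lean [0.05351727 0.60637708]
```

>>> apply_moves:
  moves:
    - [[0,0,0,1],[0,0,0,1],[0,0,0,1],[0,0,0,1],[0,0,0,1]]
  fingers: -1

```text
clock: 0.72
tool_pos: [0.2946, -0.6072, 0.2182]
orientation: [-3.132, 0.239, 0.001]
ft_force: [0.7, 0.3, -0.9]
finger_gap: 0.0475
grip_force: 0.0
```

>>> apply_moves:
  moves:
    - [[0,0,0,1],[0,0,0,1],[0,0,0,0.85],[0.5,-1,0,0],[0.5,-1,0,0]]

```text
clock: 1.35
tool_pos: [0.3324, -0.5804, 0.2184]
orientation: [-3.048, 0.76, 0.0]
ft_force: [-0.2, 0.4, -0.2]
finger_gap: 0.0012
grip_force: 0.0
```

>>> apply_moves:
  moves:
    - [[0.5,-1,0,0],[0.5,-1,0,0],[0,-1,0,0],[0,-1,0,0],[0,-1,0,0]]

```text
clock: 1.98
tool_pos: [0.3963, -0.5014, 0.2188]
orientation: [3.048, -0.762, 0.0]
ft_force: [-0.4, -0.3, 0.1]
finger_gap: 0.0004
grip_force: 0.0
```

>>> apply_moves:
  moves:
    - [[0,-1,0,0],[0,-1,0,0],[0,-1,0,0],[0,-1,0,0],[0,-1,0,0]]

```text
clock: 2.6
tool_pos: [0.4436, -0.4132, 0.2186]
orientation: [-3.048, 0.762, -0.0]
ft_force: [-0.7, 0.7, -1.1]
finger_gap: 0.0003
grip_force: 0.0
```

>>> apply_moves:
  moves:
    - [[0,-1,0,0],[0,-1,0,0],[0,-1,0,0],[0,-1,0,0],[0,-1,0,0]]

```text
clock: 3.22
tool_pos: [0.4907, -0.325, 0.2186]
orientation: [3.048, -0.762, 0.0]
ft_force: [-0.1, -0.3, -0.2]
finger_gap: 0.0007
grip_force: 0.0
```

>>> apply_moves:
  moves:
    - [[0,-1,0,0],[0,-1,0,0],[0,-1,0,0],[0,-1,0,0],[0,0,0,0]]

```text
clock: 3.85
tool_pos: [0.5284, -0.2543, 0.2186]
orientation: [-3.048, 0.76, 0.0]
ft_force: [-0.6, 0.2, -0.1]
finger_gap: 0.0003
grip_force: 0.0
```

Run:
```python
from h import *
cs=[cam(n)['pixels'] for n in ('top','wrist')]
cv2.imwrite('pics/d.png',cv2.resize(np.hstack(cs),(800,300)))
print(status.read_state()['tool_pos'])
```

```text
[ 0.52780552 -0.2554516   0.21860399]
```

View pics/d.png

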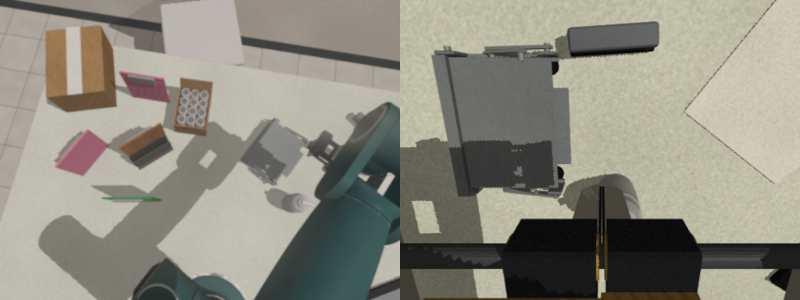

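The left view shows the gripper above the area behind the stand. In the wrist view the tab is at (562,128), the stapler at (610,40), and the bottle is behind the fingers at (620,195). I refine the stand pose with the wrist depth.

Run:
```python
from h import *
c=cam('wrist'); W=c['W'].reshape(-1,3)
o=np.array([.6397,-.0835]);y=np.radians(61.9);R=np.array([[np.cos(y),-np.sin(y)],[np.sin(y),np.cos(y)]])
L=np.c_[(W[:,:2]-o)@R,W[:,2]]; L=L[np.isfinite(L).all(1)]
t=L[(abs(L[:,2]-.0415)<.006)&(L[:,0]>-.18)&(L[:,0]<-.1)]
for a in np.arange(-.05,.056,.02):
  k=t[abs(t[:,1]-a)<.008]; print('tab end @y',round(a,3),k[:,0].min() if len(k) else None,np.median(k[:,2]) if len(k) else 0)
k=t[abs(t[:,0]+.148)<.004]; print('tab y',k[:,1].min(),k[:,1].max())
k=L[(L[:,2]>.06)&(L[:,2]<.08)&(abs(L[:,0])<.03)&(abs(L[:,1])<.12)]; print('ledge',k.min(0),k.max(0),np.polyfit(k[:,1],k[:,0],1))
k=L[(L[:,2]>.025)&(L[:,2]<.06)&(L[:,0]<-.165)&(L[:,1]<-.02)]; print('stap',k.min(0),k.max(0))
k=L[(L[:,2]>.03)&(L[:,2]<.17)&(L[:,0]<-.165)&(L[:,1]>.06)]; print('san',k.min(0),k.max(0))
p=status.read_state()['tool_pos']; print('tcp',(p[:2]-o)@R)
```

```text
tab end @y -0.05 -0.15863202294089102 0.04114716034991137
tab end @y -0.03 -0.1586438196121225 0.04117002654435524
tab end @y -0.01 -0.15840233885386454 0.04113961000964622
tab end @y 0.01 -0.15859019727687618 0.0411247816085073
tab end @y 0.03 -0.15871626863765884 0.04118405188254072
tab end @y 0.05 -0.158418231031613 0.04111983507445865
tab y -0.05469840028747314 0.05486580440265861
ledge [-0.01742412 -0.09358793  0.06402262] [0.0016236  0.09437007 0.0716774 ] [ 0.00084697 -0.0084779 ]
stap [-0.27813168 -0.1364804   0.02830338] [-0.16501139 -0.09947261  0.04377706]
san [-0.26013947  0.08367289  0.03014766] [-0.20461666  0.11398456  0.11005283]
tcp [-0.2047171   0.01770931]
```

>>> apply_moves:
  moves:
    - [[0.75,0,1,0],[0,0,1,0],[0,0,1,0],[0,0,1,0],[0,0,1,0]]

```text
clock: 4.62
tool_pos: [0.5407, -0.2626, 0.1174]
orientation: [3.048, -0.762, 0.0]
ft_force: [0.2, -0.7, 0.6]
finger_gap: 0.0005
grip_force: 0.0
```

>>> apply_moves:
  moves:
    - [[0,0,1,0],[0,0,1,0],[0,0,1,0],[0,0,1,0],[0,0,0.8,0]]

```text
clock: 5.25
tool_pos: [0.5408, -0.2625, 0.0212]
orientation: [-3.048, 0.762, 0.001]
ft_force: [0.4, -0.8, 0.0]
finger_gap: 0.0004
grip_force: 0.0
```

>>> apply_moves:
  moves:
    - [[0,-0.5,0,0],[0,-0.4,0,0],[0,-0.25,0,0],[0,0,0,0]]

```text
clock: 5.75
tool_pos: [0.5522, -0.242, 0.0232]
orientation: [3.048, -0.761, 0.001]
ft_force: [-0.3, 0.5, -0.4]
finger_gap: 0.0007
grip_force: 0.0
```

>>> apply_moves:
  moves:
    - [[0,-0.2,0,0],[0,0,0,0]]

```text
clock: 6.0
tool_pos: [0.5537, -0.2387, 0.0227]
orientation: [-3.048, 0.762, -0.0]
ft_force: [0.5, 0.2, 0.6]
finger_gap: 0.0006
grip_force: 0.0
```

>>> apply_moves:
  moves:
    - [[0,-0.2,0,0],[0,0,0,0]]

```text
clock: 6.25
tool_pos: [0.5556, -0.2351, 0.0226]
orientation: [3.048, -0.762, -0.0]
ft_force: [-0.6, 0.6, -0.6]
finger_gap: 0.0004
grip_force: 0.0
```

>>> apply_moves:
  moves:
    - [[0,-0.2,0,0],[0,0,0,0]]

```text
clock: 6.5
tool_pos: [0.5558, -0.2347, 0.0226]
orientation: [3.042, -0.762, -0.003]
ft_force: [-13.7, -24.4, 2.8]
finger_gap: 0.0004
grip_force: 14.2
```

>>> apply_moves:
  moves:
    - [[0,-0.15,0,0],[0,0,0,0]]

```text
clock: 6.75
tool_pos: [0.556, -0.2345, 0.0227]
orientation: [3.037, -0.762, -0.005]
ft_force: [-26.6, -44.0, 2.9]
finger_gap: 0.0005
grip_force: 25.6
```

>>> apply_moves:
  moves:
    - [[0,0.08,-0.3,0],[0,0,0,0]]

```text
clock: 7.0
tool_pos: [0.5559, -0.2345, 0.0286]
orientation: [3.04, -0.763, -0.004]
ft_force: [-16.9, -33.7, -2.0]
finger_gap: 0.0007
grip_force: 18.3
```

Run:
```python
from h import *
c=cam('wrist'); W=c['W'].reshape(-1,3)
o=np.array([.6385,-.0857]);y=np.radians(61.9);R=np.array([[np.cos(y),-np.sin(y)],[np.sin(y),np.cos(y)]])
L=np.c_[(W[:,:2]-o)@R,W[:,2]]; L=L[np.isfinite(L).all(1)]
k=L[(L[:,0]<-.03)&(L[:,0]>-.13)&(L[:,1]>-.08)&(L[:,1]<-.03)&(L[:,2]>.03)]; print(len(k),np.polyfit(k[:,0],k[:,2],1))
```

```text
17786 [-0.03714009  0.0412513 ]
```

>>> apply_moves:
  moves:
    - [[0,-0.02,-0.5,0],[0,-0.06,-0.5,0],[0,0,0,0]]

```text
clock: 7.42
tool_pos: [0.557, -0.2327, 0.0493]
orientation: [3.041, -0.762, -0.003]
ft_force: [-17.7, -28.7, 2.1]
finger_gap: 0.0003
grip_force: 16.9
```

>>> apply_moves:
  moves:
    - [[0,-0.08,-0.5,0],[0,-0.11,-0.5,0],[0,0,0,0]]

```text
clock: 7.8
tool_pos: [0.5593, -0.2285, 0.0695]
orientation: [3.042, -0.763, -0.002]
ft_force: [-15.4, -22.5, 3.7]
finger_gap: 0.0003
grip_force: 13.5
```

```bash
cat > ang.py <<'E'
from h import *
c=cam('wrist'); W=c['W'].reshape(-1,3)
o=np.array([.6385,-.0857]);y=np.radians(61.9);R=np.array([[np.cos(y),-np.sin(y)],[np.sin(y),np.cos(y)]])
L=np.c_[(W[:,:2]-o)@R,W[:,2]]; L=L[np.isfinite(L).all(1)]
s=L[(L[:,0]<-.01)&(L[:,0]>-.15)&(L[:,1]>-.08)&(L[:,1]<-.03)&(L[:,2]>.045)]
best=max(np.arange(0,1.3,.005),key=lambda t:(abs(s[:,0]*np.sin(t)+(s[:,2]-.04)*np.cos(t)-.0025)<.002).sum())
print('theta',best,len(s)); p=status.read_state(); q=(p['tool_pos'][:2]-o)@R; print('tcp',q,p['tool_pos'][2],p['ft_force'],'F stand',p['ft_force'][:2]@R, 'edge', -.156*np.cos(best)-.0025*np.sin(best), .04+.156*np.sin(best)-.0025*np.cos(best))
E
python3 ang.py
```

```text
theta 0.29 22125
tcp [-0.16342043  0.00266559] 0.06919658548978952 [-14.612913   -22.26020874   4.00627503] F stand [-26.51918382   2.40562036] edge -0.15020092514274286 0.0822129374275726
```

>>> apply_moves:
  moves:
    - [[0,-0.27,-0.78,0],[0,-0.33,-0.7,0],[0,-0.4,-0.65,0],[0,0,0,0]]

```text
clock: 8.35
tool_pos: [0.5694, -0.21, 0.1131]
orientation: [3.043, -0.762, 0.0]
ft_force: [-15.3, -16.0, 11.3]
finger_gap: 0.0006
grip_force: 11.2
```

```bash
python3 ang.py
```

```text
theta 0.605 19378
tcp [-0.14252005  0.00250628] 0.11273008431861767 [-14.27608397 -16.36019815  10.06125737] F stand [-21.15597549   4.8874695 ] edge -0.12973223242129853 0.12667062865230747
```

>>> apply_moves:
  moves:
    - [[0,-0.46,-0.6,0],[0,-0.52,-0.55,0],[0,-0.57,-0.5,0],[0,0,0,0]]

```text
clock: 8.9
tool_pos: [0.5847, -0.182, 0.1467]
orientation: [3.044, -0.762, 0.003]
ft_force: [-12.0, -12.7, 15.7]
finger_gap: 0.0006
grip_force: 8.8
```

```bash
python3 ang.py
```

```text
theta 0.905 19523
tcp [-0.11064267  0.00214922] 0.14642102145212355 [-12.15719584 -12.45406109  14.19538781] F stand [-16.71224556   4.85817832] edge -0.09832501335699233 0.16113811022278365
```

>>> apply_moves:
  moves:
    - [[0,-0.63,-0.42,0],[0,-0.67,-0.36,0],[0,-0.7,-0.28,0],[0,0,0,0]]

```text
clock: 9.45
tool_pos: [0.6036, -0.1465, 0.1666]
orientation: [3.045, -0.762, 0.002]
ft_force: [-3.5, -7.2, 7.7]
finger_gap: -0.0001
grip_force: 4.7
```

```bash
python3 ang.py
```

```text
theta 1.205 16721
tcp [-0.07014015  0.00217612] 0.16657495627206506 [-4.32323318 -9.45575081  8.53777744] F stand [-10.37746602  -0.64013084] edge -0.05813471368609621 0.18478468518678218
```

Now push against the stop.

>>> apply_moves:
  moves:
    - [[0,-0.25,-0.05,0],[0,0,0,0]]

```text
clock: 9.75
tool_pos: [0.6043, -0.1451, 0.1671]
orientation: [3.039, -0.764, -0.002]
ft_force: [-16.9, -31.5, 7.9]
finger_gap: 0.0005
grip_force: 17.9
```

>>> apply_moves:
  moves:
    - [[0,-0.15,0,0],[0,0,0,0],[0,0,0,0]]

```text
clock: 10.12
tool_pos: [0.6046, -0.1445, 0.1673]
orientation: [3.035, -0.766, -0.004]
ft_force: [-27.8, -44.9, 10.7]
finger_gap: 0.0003
grip_force: 26.6
```

```bash
python3 ang.py
```

```text
theta 1.215 16844
tcp [-0.06784089  0.00215783] 0.16729598659927183 [-26.89980654 -43.7992581   11.7104817 ] F stand [-51.30663077   3.09907109] edge -0.056683984253427015 0.18535878346064005
```

>>> apply_moves:
  moves:
    - [[0,0.25,0,0],[0,0.25,0,0],[0,0,0,0]]

```text
clock: 10.55
tool_pos: [0.6023, -0.1477, 0.1664]
orientation: [3.047, -0.763, -0.0]
ft_force: [-1.3, -6.0, -0.0]
finger_gap: 0.0004
grip_force: 2.8
```

```bash
python3 ang.py
```

```text
theta 1.195 16506
tcp [-0.07159807  0.00271056] 0.16643858559720828 [-1.2382474  -5.84663559  0.44665852] F stand [-5.74070357 -1.66154352] edge -0.05957962969584223 0.1841961085650591
```

>>> apply_moves:
  moves:
    - [[0,-0.25,0,0],[0,-0.2,-0.1,0],[0,0,0,0],[0,0,0,0],[0,0,0,0]]

```text
clock: 11.22
tool_pos: [0.6041, -0.1443, 0.1677]
orientation: [3.036, -0.765, -0.006]
ft_force: [-23.8, -43.1, -0.4]
finger_gap: 0.0005
grip_force: 24.1
```

```bash
python3 ang.py
python3 - <<'E'
from h import *
a=cams.read_camera('scene')['pixels'][100:240,110:260]; b=cams.read_camera('wrist')['pixels']
cv2.imwrite('pics/e.png',np.hstack([cv2.resize(a,(400,373)),cv2.resize(b,(400,373))]))
E
```

```text
theta 1.215 16498
tcp [-0.06791435  0.00269195] 0.16770413950081536 [-23.2965678  -41.58318816  -0.28830604] F stand [-47.65460768   0.96435266] edge -0.056683984253427015 0.18535878346064005
```

View pics/e.png

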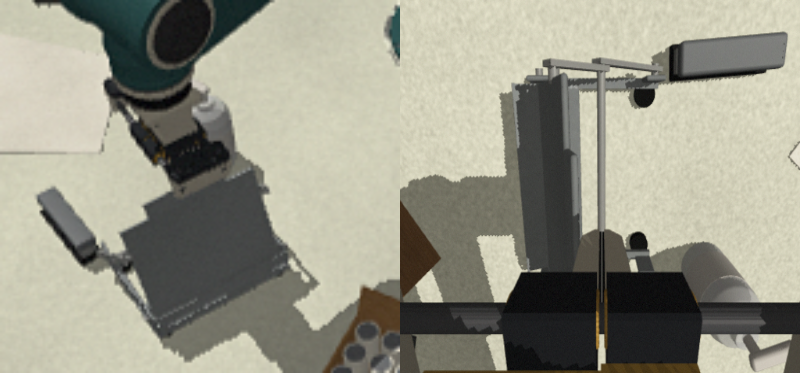

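Run:
```python
from h import *
c=cam('wrist')
o=np.array([.6385,-.0857]);y=np.radians(61.9);R=np.array([[np.cos(y),-np.sin(y)],[np.sin(y),np.cos(y)]])
for v in (90,130,170,210,230):
  r=c['W'][v,235:285]; L=np.c_[(r[:,:2]-o)@R,r[:,2]]; L=L[(L[:,2]>.05)]; print(v,np.round(L[::3],3).tolist())
```

```text
90 [[-0.066, -0.088, 0.097], [-0.068, -0.088, 0.099], [-0.07, -0.088, 0.099], [-0.072, -0.088, 0.097]]
130 [[-0.065, -0.06, 0.096], [-0.068, -0.06, 0.099], [-0.07, -0.06, 0.097], [-0.072, -0.06, 0.096]]
170 [[-0.065, -0.03, 0.096], [-0.068, -0.03, 0.098], [-0.07, -0.03, 0.098], [-0.072, -0.03, 0.097]]
210 [[-0.066, 0.003, 0.096], [-0.068, 0.003, 0.098], [-0.071, 0.002, 0.098]]
230 [[-0.066, 0.02, 0.097], [-0.068, 0.019, 0.099], [-0.071, 0.019, 0.099]]
```

```bash
cat >> ang.py <<'E'
r=c['W'][120:180,235:285].reshape(-1,3); K=np.c_[(r[:,:2]-o)@R,r[:,2]]; K=K[K[:,2]>.05]; print('knee',np.median(K,0)[[0,2]], K[:,2].max())
r=abs(s[:,0]*np.sin(best)+(s[:,2]-.04)*np.cos(best)-.0025)<.003; f=np.polyfit(s[r,2],s[r,0],1); print('theta fine',np.arctan2(1,-f[0]))
E
python3 ang.py
```

```text
theta 1.215 16551
tcp [-0.06790324  0.00270217] 0.16770519964172262 [-23.56260578 -41.74318634  -0.54034071] F stand [-47.92105342   1.12367087] edge -0.056683984253427015 0.18535878346064005
knee [-0.06907826  0.09807856] 0.10076369862473243
theta fine 1.2100823559717537
```

>>> apply_moves:
  moves:
    - [[0,0.25,0,0],[0,0.3,0,0],[0,0,0,0]]

```text
clock: 11.85
tool_pos: [0.6017, -0.1488, 0.1685]
orientation: [-3.047, 0.762, -0.0]
ft_force: [-0.9, 0.6, 0.6]
finger_gap: 0.0004
grip_force: 0.0
```

```bash
python3 ang.py
```

```text
theta 1.195 16285
tcp [-0.07275719  0.00275454] 0.16857936576671098 [-0.01117841 -0.13262385  0.45261403] F stand [-0.12225623 -0.05260663] edge -0.05957962969584223 0.1841961085650591
knee [-0.07537757  0.10420588] 0.10640179009138098
theta fine 1.1918303457933856
```

The board stays up at zero contact force and the knee snapped back and up, so it is locked. Now I go to the clipboard.

>>> apply_moves:
  moves:
    - [[0,0.75,0,0],[0,0,-1,0],[0,0,-1,0],[0,0,-1,0],[0,0,-1,0]]

```text
clock: 12.52
tool_pos: [0.5947, -0.1621, 0.2504]
orientation: [3.048, -0.762, 0.002]
ft_force: [-0.1, 0.2, -0.3]
finger_gap: 0.0004
grip_force: 0.0
```

>>> apply_moves:
  moves:
    - [[-0.7,-1,-0.7,0],[-0.7,-1,0,0],[-0.7,-1,0,0],[-0.7,-1,0,0],[-0.7,-1,0,0]]
  fingers: 0

```text
clock: 13.15
tool_pos: [0.5794, -0.0391, 0.2629]
orientation: [-3.048, 0.761, 0.0]
ft_force: [0.2, -0.6, 0.7]
finger_gap: 0.0445
grip_force: 0.0
```

>>> apply_moves:
  moves:
    - [[-0.7,-1,0,0],[-0.7,-1,0,0],[-0.7,-1,0,0],[-0.7,-1,0,0],[-0.7,-1,0,0]]

```text
clock: 13.78
tool_pos: [0.5645, 0.082, 0.263]
orientation: [-3.048, 0.761, 0.0]
ft_force: [-0.8, 0.2, 0.2]
finger_gap: 0.0464
grip_force: 0.0
```

>>> apply_moves:
  moves:
    - [[-0.7,-1,0,0],[-0.7,-1,0,0],[-0.7,-1,0,0],[-0.7,-1,0,0],[-0.7,-1,0,0]]

```text
clock: 14.4
tool_pos: [0.5496, 0.203, 0.2629]
orientation: [-3.048, 0.761, 0.0]
ft_force: [-0.5, 0.5, -0.2]
finger_gap: 0.0465
grip_force: 0.0
```

>>> apply_moves:
  moves:
    - [[-0.7,-1,0,0],[-0.7,-1,0,0],[0,0,0,1],[0,0,0,1],[0,0,0,0.8]]

```text
clock: 15.02
tool_pos: [0.5438, 0.2508, 0.2629]
orientation: [-2.876, 1.265, 0.0]
ft_force: [0.7, -0.1, 0.5]
finger_gap: 0.0464
grip_force: 0.0
```

Run:
```python
from h import *
s=status.read_state(); print(s['clock'],s['tool_pos'],s['orientation'],s['finger_gap'],s['joints'])
a=cams.read_camera('scene')['pixels']; b=cams.read_camera('wrist')['pixels']
cv2.imwrite('pics/f.png',cv2.resize(np.hstack([a,b]),(800,300)))
```

```text
15.025 [0.54376997 0.25077826 0.26291627] [-2.87553853e+00  1.26514947e+00  4.15224330e-04] 0.04638438752968121 [ 3.89406907e-01 -5.77330410e-02  1.54803686e+00  2.21900026e-04
  1.65144026e+00  2.78918386e+00]
```

View pics/f.png

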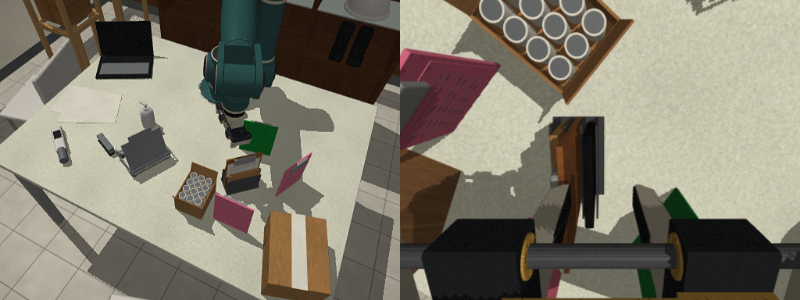

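The scene view shows the board standing open at (145,150). In the wrist view the sorter is at (575,170), between carton and fingers. I refine the clipboard's position from here.

Run:
```python
from h import *
c=cam('wrist'); W=c['W'].reshape(-1,3)
y=np.radians(42.7);R=np.array([[np.cos(y),-np.sin(y)],[np.sin(y),np.cos(y)]])
L=np.c_[W[:,:2]@R,W[:,2]]; L=L[np.isfinite(L).all(1)]
k=L[(L[:,2]>.19)&(L[:,2]<.215)&(abs(L[:,0]-.615)<.04)&(abs(L[:,1]+.13)<.1)]
k=k[k[:,1]<-.06]
print(len(k),np.percentile(k[:,0],[1,50,99]),np.percentile(k[:,1],[1,99]),np.percentile(k[:,2],[2,50,99]))
for a in np.arange(-.22,-.06,.02):
  q=k[abs(k[:,1]-a)<.004]; print(round(a,2),len(q),q[:,0].min() if len(q) else 0,q[:,0].max() if len(q) else 0)
s=status.read_state(); p=s['tool_pos'][:2]@R; print('tcp',p)
v=s['orientation']; RR=cv2.Rodrigues(v)[0]; print(np.degrees(np.arctan2(RR[1,1],RR[0,1])))
```

```text
920 [0.60619796 0.60939129 0.62052976] [-0.20729546 -0.06117131] [0.19076182 0.20240226 0.20410565]
-0.22 0 0 0
-0.2 107 0.6059978564679843 0.6124550688919378
-0.18 160 0.6062563024547022 0.6202332946882266
-0.16 8 0.6065836439550165 0.6213683515923044
-0.14 0 0 0
-0.12 8 0.6066607896608297 0.6069477625699663
-0.1 51 0.6069090524294684 0.6121074911010466
-0.08 0 0 0
tcp [ 0.5696879  -0.18487382]
-137.2089416996669
```

>>> apply_moves:
  moves:
    - [[-0.85,-0.75,0,0],[-0.85,-0.75,0,0],[-0.85,-0.7,0,0],[0,0,1,0],[0,0,1,0]]

```text
clock: 15.8
tool_pos: [0.5421, 0.3172, 0.2204]
orientation: [2.877, -1.26, -0.001]
ft_force: [0.1, 0.2, 0.1]
finger_gap: 0.0464
grip_force: 0.0
```

>>> apply_moves:
  moves:
    - [[0,0,1,0],[0,0,1,0],[0,0,0.3,0],[0,0,0,0]]

```text
clock: 16.3
tool_pos: [0.5424, 0.3169, 0.1763]
orientation: [2.877, -1.261, -0.0]
ft_force: [0.3, -0.5, -0.1]
finger_gap: 0.0465
grip_force: 0.0
```

Run:
```python
from h import *
s=status.read_state(); y=np.radians(42.7);R=np.array([[np.cos(y),-np.sin(y)],[np.sin(y),np.cos(y)]])
print(s['tool_pos'][:2]@R,s['tool_pos'][2],s['orientation'],s['joints'][5],s['ft_force'])
```

```text
[ 0.61357523 -0.13494707] 0.17627204172864117 [ 2.87697002e+00 -1.26144163e+00 -3.12139310e-04] 2.8853883889050804 [ 0.25389678 -0.48376321 -0.10227462]
```

>>> apply_moves:
  moves:
    - [[0,0,0,0],[0,0,0,0],[0,0,0,0],[0,0,0,0]]
  fingers: -1

```text
clock: 16.8
tool_pos: [0.5425, 0.3172, 0.1767]
orientation: [-2.877, 1.261, -0.0]
ft_force: [-0.5, -0.0, 1.4]
finger_gap: 0.0149
grip_force: 30.0
```

>>> apply_moves:
  moves:
    - [[0,0,-0.5,0],[0,0,-1,0],[0,0,-1,0],[0,0,0,0]]

```text
clock: 17.3
tool_pos: [0.5431, 0.3174, 0.2292]
orientation: [-2.875, 1.26, -0.004]
ft_force: [1.0, 1.0, -1.9]
finger_gap: 0.0152
grip_force: 30.0
```

>>> apply_moves:
  moves:
    - [[0,0,-1,0],[0,0,-1,0],[0,0,-1,0],[0,0,-1,0],[0,0,-1,0]]

```text
clock: 17.92
tool_pos: [0.5424, 0.3171, 0.328]
orientation: [-2.877, 1.261, -0.0]
ft_force: [-0.7, -0.4, -2.9]
finger_gap: 0.0148
grip_force: 30.0
```

>>> apply_moves:
  moves:
    - [[0,0,-1,0],[0,0,0,-0.7],[0,0,0,-0.7],[0,0,0,-0.7],[0,0,0,-0.7]]

```text
clock: 18.55
tool_pos: [0.5425, 0.3171, 0.3471]
orientation: [3.049, -0.758, -0.0]
ft_force: [-0.9, 0.2, -3.0]
finger_gap: 0.0146
grip_force: 30.0
```

>>> apply_moves:
  moves:
    - [[0.46,0.5,0,0],[0.92,1,0,0],[0.92,1,0,0],[0.92,1,0,0],[0.92,1,0,0]]

```text
clock: 19.18
tool_pos: [0.5733, 0.197, 0.3469]
orientation: [3.047, -0.766, 0.0]
ft_force: [-0.4, 0.1, -2.7]
finger_gap: 0.0147
grip_force: 30.0
```

>>> apply_moves:
  moves:
    - [[0.92,1,0,0],[0.92,1,0,0],[0.92,1,0,0],[0.92,1,0,0],[0.5,0.5,0,0]]

```text
clock: 19.8
tool_pos: [0.6047, 0.0782, 0.3468]
orientation: [3.046, -0.767, 0.0]
ft_force: [-0.0, 0.1, -2.3]
finger_gap: 0.0146
grip_force: 30.0
```

```bash
cat > st.py <<'E'
from h import *
o=np.array([.6385,-.0857]);y=np.radians(61.9);R=np.array([[np.cos(y),-np.sin(y)],[np.sin(y),np.cos(y)]])
s=status.read_state(); M=cv2.Rodrigues(s['orientation'])[0]
print('t',s['clock'],'tcp stand',np.round((s['tool_pos'][:2]-o)@R,4),round(s['tool_pos'][2],4),'tool y yaw',np.degrees(np.arctan2(M[1,1],M[0,1])),'F',np.round(s['ft_force'][:2]@R,1),s['ft_force'][2],'gap',s['finger_gap'])
E
python3 st.py
```

```text
t 19.8 tcp stand [0.1286 0.1071] 0.3468 tool y yaw -118.2621485181816 F [0.1 0.1] -2.3322281181654496 gap 0.014634356593038715
```

>>> apply_moves:
  moves:
    - [[1,0.9,0,0],[1,0.9,0,0],[1,0.9,0,0],[1,0.9,0,0],[1,0.9,0,0]]

```text
clock: 20.42
tool_pos: [0.6505, -0.0474, 0.3467]
orientation: [-3.047, 0.764, 0.0]
ft_force: [0.7, 0.5, -1.9]
finger_gap: 0.0147
grip_force: 30.0
```

>>> apply_moves:
  moves:
    - [[0.35,0.25,0,0],[0,0,1,0],[0,0,1,0],[0,0,0,0]]

```text
clock: 20.92
tool_pos: [0.6534, -0.0535, 0.3036]
orientation: [3.048, -0.761, -0.006]
ft_force: [0.5, 0.2, -1.9]
finger_gap: 0.0152
grip_force: 30.0
```

```bash
python3 st.py
python3 - <<'E'
from h import *
a=cam('scene'); b=cam('wrist'); np.save('wW.npy',b['W']); np.save('sW.npy',a['W'])
cv2.imwrite('pics/g.png',np.hstack([cv2.resize(a['pixels'][70:240,90:270],(400,373)),cv2.resize(b['pixels'],(400,373))]))
E
```

```text
t 20.925 tcp stand [0.0354 0.0021] 0.3036 tool y yaw -118.04801492184542 F [ 0.4 -0.3] -1.8620398370558657 gap 0.01522983873658367
```

View pics/g.png

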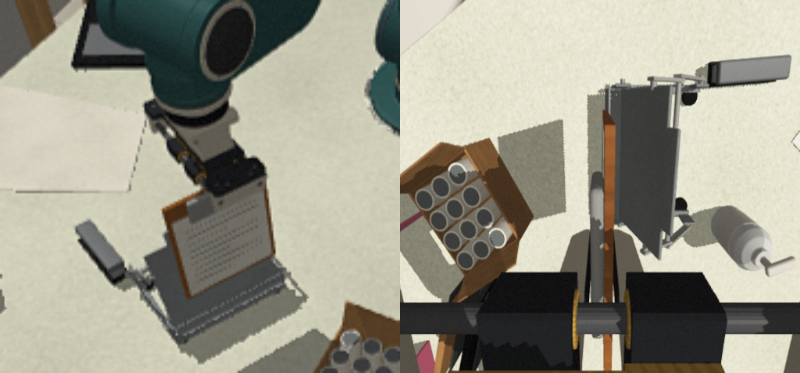

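The left view shows the clipboard held upright, form outward, in front of the open board. In the wrist view the clipboard is the brown edge at (610,190), parallel to the board. I measure its foot and the ledge lip.

Run:
```python
from h import *
o=np.array([.6385,-.0857]);y=np.radians(61.9);R=np.array([[np.cos(y),-np.sin(y)],[np.sin(y),np.cos(y)]])
def st(A): 
  A=A.reshape(-1,3);A=A[np.isfinite(A).all(1)]; return np.c_[(A[:,:2]-o)@R,A[:,2]]
S=st(np.load('sW.npy'));W=st(np.load('wW.npy'))
k=S[(abs(S[:,0]-.032)<.02)&(abs(S[:,1])<.09)&(S[:,2]>.12)&(S[:,2]<.27)]
A=np.c_[k[:,1],k[:,2]-.13,np.ones(len(k))]; print('form face x = a*y+b*(z-.13)+c',np.linalg.lstsq(A,k[:,0],rcond=None)[0],'zmin',np.percentile(k[:,2],1),'y',np.percentile(k[:,1],[.5,99.5]))
for n,A in(('scene',S),('wrist',W)):
  k=A[(abs(A[:,1])<.09)&(A[:,2]>.025)&(A[:,2]<.08)&(A[:,0]<.06)&(A[:,0]>.0)]
  if len(k): 
    for z in np.arange(.03,.075,.005):
      q=k[abs(k[:,2]-z)<.0025]; print(n,round(z,3),len(q),np.percentile(q[:,0],[2,50,98]) if len(q) else '')
k=W[(abs(W[:,1]+.05)<.05)&(W[:,2]>.12)&(W[:,2]<.31)&(abs(W[:,0]-.03)<.02)]
for z in np.arange(.13,.3,.02):
  q=k[abs(k[:,2]-z)<.005]; print('wrist edge',round(z,2),len(q),np.percentile(q[:,0],[2,98]) if len(q) else '', q[:,1].min() if len(q) else '')
```

```text
form face x = a*y+b*(z-.13)+c [0.00372143 0.00082171 0.03308723] zmin 0.13241978922606917 y [-0.06956959  0.0795791 ]
scene 0.03 0 
scene 0.035 1 [0.00107957 0.00107957 0.00107957]
scene 0.04 26 [0.00011157 0.00175398 0.0057131 ]
scene 0.045 74 [0.00014132 0.00649464 0.02734783]
scene 0.05 71 [0.00016364 0.02598384 0.03022816]
scene 0.055 67 [0.00821589 0.02532979 0.03032679]
scene 0.06 66 [0.01869742 0.02302901 0.0283918 ]
scene 0.065 14 [0.02244216 0.02489445 0.02858954]
scene 0.07 1 [0.02601392 0.02601392 0.02601392]
wrist 0.03 0 
wrist 0.035 0 
wrist 0.04 504 [0.00096973 0.00384821 0.00862704]
wrist 0.045 720 [0.00014626 0.00910769 0.01958791]
wrist 0.05 53 [0.01715822 0.02759442 0.02893908]
wrist 0.055 27 [0.02519948 0.02644303 0.02773703]
wrist 0.06 77 [0.02139375 0.02285509 0.02531393]
wrist 0.065 4 [0.02177362 0.02282678 0.02396057]
wrist 0.07 0 
wrist edge 0.13 0  
wrist edge 0.15 13 [0.02855889 0.03428552] -0.0702657019289833
wrist edge 0.17 3 [0.02803536 0.0333234 ] -0.07021984815496221
wrist edge 0.19 3 [0.03355262 0.03434813] -0.0642814338468892
wrist edge 0.21 4 [0.02813816 0.03344344] -0.07023685423040579
wrist edge 0.23 12 [0.02796451 0.03444436] -0.07029571002476538
wrist edge 0.25 34 [0.02799539 0.03447438] -0.07039839187961744
wrist edge 0.27 21 [0.02796132 0.03369293] -0.0703636263765614
wrist edge 0.29 18 [0.02805487 0.04170293] -0.07040698629281367
```

>>> apply_moves:
  moves:
    - [[0.1,0.6,0,0],[0.1,0.56,0,0],[0,0,1,0],[0,0,1,0],[0,0,0,0]]

```text
clock: 21.65
tool_pos: [0.646, -0.0763, 0.2634]
orientation: [3.047, -0.762, -0.006]
ft_force: [-0.1, 0.6, -2.3]
finger_gap: 0.0147
grip_force: 30.0
```

>>> apply_moves:
  moves:
    - [[0,0,1,0],[0,0,0.7,0],[0,0,0,0]]

```text
clock: 22.02
tool_pos: [0.6463, -0.0764, 0.2307]
orientation: [3.048, -0.762, -0.004]
ft_force: [-0.9, 0.6, -2.4]
finger_gap: 0.0145
grip_force: 30.0
```

```bash
python3 st.py
```

```text
t 22.025 tcp stand [ 0.0119 -0.0025] 0.2307 tool y yaw -118.08077148939945 F [0.1 1. ] -2.446412430570159 gap 0.01452280110503411
```

Foot at about z 0.057. Lower slowly to contact.

>>> apply_moves:
  moves:
    - [[0,0,0.4,0],[0,0,0,0]]

```text
clock: 22.28
tool_pos: [0.6467, -0.0766, 0.224]
orientation: [3.048, -0.762, -0.001]
ft_force: [0.3, -0.4, -2.9]
finger_gap: 0.0146
grip_force: 30.0
```

>>> apply_moves:
  moves:
    - [[0,0,0.15,0],[0,0,0,0]]

```text
clock: 22.52
tool_pos: [0.6467, -0.0766, 0.2214]
orientation: [-3.048, 0.762, 0.0]
ft_force: [0.1, -0.1, -2.5]
finger_gap: 0.0146
grip_force: 30.0
```

>>> apply_moves:
  moves:
    - [[0,0,0.15,0],[0,0,0,0]]

```text
clock: 22.78
tool_pos: [0.6467, -0.0766, 0.2182]
orientation: [3.048, -0.762, -0.0]
ft_force: [0.7, 0.3, -2.6]
finger_gap: 0.0147
grip_force: 30.0
```

>>> apply_moves:
  moves:
    - [[0,0,0.1,0],[0,0,0,0]]

```text
clock: 23.02
tool_pos: [0.647, -0.0766, 0.2174]
orientation: [-3.048, 0.762, -0.002]
ft_force: [-0.4, 0.5, 5.4]
finger_gap: 0.015
grip_force: 30.0
```

>>> apply_moves:
  moves:
    - [[0,0,0,0],[0,0,0,0],[0,0,0,0],[0,0,0,0]]
  fingers: -0.22

```text
clock: 23.52
tool_pos: [0.6467, -0.0766, 0.2163]
orientation: [3.048, -0.762, -0.0]
ft_force: [-0.2, -0.7, -0.5]
finger_gap: 0.0359
grip_force: 0.0
```

>>> apply_moves:
  moves:
    - [[0,0.3,0,0],[0,0.3,0,0],[0,0.3,0.1,0],[0,0.3,0.1,0],[0,0,0,0]]

```text
clock: 24.15
tool_pos: [0.6352, -0.0982, 0.2122]
orientation: [3.047, -0.763, -0.0]
ft_force: [-0.1, -0.2, -0.4]
finger_gap: 0.0363
grip_force: 0.1
```

```bash
python3 st.py
cat > cb.py <<'E'
from h import *
o=np.array([.6385,-.0857]);y=np.radians(61.9);R=np.array([[np.cos(y),-np.sin(y)],[np.sin(y),np.cos(y)]])
A=cam('scene')['W'].reshape(-1,3);A=A[np.isfinite(A).all(1)];S=np.c_[(A[:,:2]-o)@R,A[:,2]]
k=S[(S[:,0]<.025)&(S[:,0]>-.09)&(abs(S[:,1])<.09)&(S[:,2]>.075)&(S[:,2]<.20)]
k=k[k[:,0]>.002-.382*(k[:,2]-.042)+.004]
m=np.ones(len(k),bool)
for _ in range(6):
  f=np.linalg.lstsq(np.c_[k[m,1],k[m,2]-.05,np.ones(m.sum())],k[m,0],rcond=None)[0]
  r=k[:,0]-np.c_[k[:,1],k[:,2]-.05,np.ones(len(k))]@f; m=abs(r)<max(.003,.5*abs(r[m]).std()*2)
print('front face x=a*y+b*(z-.05)+c',f,'lean deg',np.degrees(np.arctan(-f[1])),'n',m.sum(),'y',np.percentile(k[m,1],[.5,99.5]))
E
python3 cb.py
```

```text
t 24.15 tcp stand [-0.0126 -0.003 ] 0.2122 tool y yaw -118.11549570043219 F [-0.3 -0. ] -0.3501850484136135 gap 0.036324784251794515
front face x=a*y+b*(z-.05)+c [ 0.00130241 -0.18432747  0.00922022] lean deg 10.443955703775236 n 963 y [-0.07456891  0.07403295]
```

The clipboard leans back 10° on the rear finger, centred, with its foot in the corner. Continue.

>>> apply_moves:
  moves:
    - [[0,0.35,0.07,0],[0,0.35,0.07,0],[0,0.35,0,0],[0,0.35,0,0],[0,0,0,0]]

```text
clock: 24.82
tool_pos: [0.6221, -0.123, 0.2098]
orientation: [3.047, -0.763, 0.0]
ft_force: [-0.2, -0.5, 0.7]
finger_gap: 0.0363
grip_force: 0.4
```

>>> apply_moves:
  moves:
    - [[0,0.35,0,0],[0,0.4,0,0],[0,0,0,0]]

```text
clock: 25.2
tool_pos: [0.615, -0.1362, 0.2097]
orientation: [-3.047, 0.763, -0.0]
ft_force: [0.2, -0.3, -0.4]
finger_gap: 0.0364
grip_force: 0.0
```

```bash
python3 st.py;python3 cb.py
```

```text
t 25.2 tcp stand [-0.0556 -0.0031] 0.2097 tool y yaw -118.11949102211712 F [-0.2 -0.3] -0.37108151567747416 gap 0.036355047509501595
front face x=a*y+b*(z-.05)+c [ 0.00620715 -0.40098952  0.00806052] lean deg 21.850267979153795 n 1075 y [-0.07522197  0.07422982]
```

>>> apply_moves:
  moves:
    - [[0,0,-0.5,0],[0,0,-1,0],[0,0,-1,0],[0,0,-1,0],[0,0,-1,0]]

```text
clock: 25.88
tool_pos: [0.6153, -0.1357, 0.3015]
orientation: [3.048, -0.762, 0.001]
ft_force: [-0.6, -0.0, 0.1]
finger_gap: 0.0364
grip_force: 0.0
```

>>> apply_moves:
  moves:
    - [[0,1,-1,0],[0,1,0,0],[0,1,0,0],[0,0,0,0]]

```text
clock: 26.38
tool_pos: [0.586, -0.1903, 0.3188]
orientation: [-3.047, 0.765, 0.002]
ft_force: [0.7, 0.8, 0.1]
finger_gap: 0.0362
grip_force: 0.0
```

```bash
python3 st.py;python3 cb.py
python3 - <<'E'
from h import *
a=cams.read_camera('scene')['pixels']; b=cams.read_camera('wrist')['pixels']
cv2.imwrite('pics/i.png',np.hstack([cv2.resize(a[70:240,90:270],(400,373)),cv2.resize(b,(400,373))]))
E
```

```text
t 26.375 tcp stand [-0.117  -0.0029] 0.3188 tool y yaw -118.20521792527356 F [ 1.  -0.3] 0.06592438693703817 gap 0.03615859965591473
front face x=a*y+b*(z-.05)+c [ 2.16901883e-04 -3.93432653e-01  7.07201977e-03] lean deg 21.47629631269746 n 1096 y [-0.07472949  0.07492199]
```

View pics/i.png

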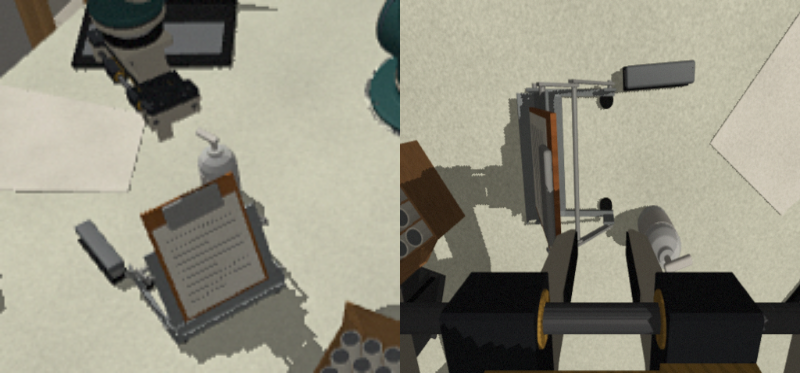

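The clipboard leans flat on the board, centred in the ledge, with the form facing out and the clip at the top (190,210). The robot is clear of everything.

```bash
python3 -c "
from plant import sign_off
print(sign_off())"
```

```text
the job is handed in; nothing more can be done
None
```

I handed the job in at about 26 s: the stand is locked open and the clipboard leans flat, centred in its ledge with clip up and form out; the robot is clear, the folders and other items look undisturbed, and no verdict came back.

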